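Park the till and fish the spirit level out of the tool chest

ROBOT

A 6-joint arm with a two-finger parallel gripper is mounted at the origin on the work surface. World frame = base frame: x ahead of the robot, y to its left, z up, the work surface at z = 0. Lengths are in m, angles in rad, forces in N, time in s.
With the tool pointing down it reaches from about 0.275 to 0.825 m from the base axis. Payload 4.9 kg.
Tool frame: the origin (TCP) lies midway between the tips of the shut fingers; the grasp point (between the pads) lies 19 mm behind it (bot.grip_depth is the distance from the TCP to the grasp point, in m); z points along the fingers, y is the line along which they close (so a half turn about z gives the same grasp; the last joint's range is limited). The gripper opens to 85 mm and grips with 20 to 120 N. Pads are 22 mm wide; open, the fingers measure 114 mm over their backs; the gripper's body (76 mm by 85 mm) begins 54 mm behind the grasp point. The pads swing forward as they close: fully open they stand 13 mm farther back than shut.
Start: joints at [1.136, 0.326, -0.193, 1.052, 0, 1.437], TCP at [0.163, 0.525, 0.231] pointing down, gripper open.
Joint ranges: [-2.65, 2.65], [-0.97, 1.79], [-1.3, 1.35], [-1.93, 2.1], [-1.47, 1.37], [-3.14, 3.14]. Speed limits (rad/s): [2.57, 2.57, 3.14, 3.14, 3.14, 3.14].

INTERFACE

Orientations are given as a unit quaternion [w, x, y, z].
In Python, from cell import bot gives the robot as it stands. Calls block until the motion is done:
- bot.move_pose(position, orientation): joint-space move of the TCP to a pose.
- bot.move_linear(position, speed=0.15, rotation=None, until_force=None): straight line of the TCP; rotation=None keeps the orientation; speed is the mean speed in m/s. With until_force (N) it stops when the force on the tool has changed by that much, and returns True; else False.
- bot.goto_joints(angles): joint-space move.
- bot.set_gripper(opening, grasp_force=None): opening from 0.0 (shut) to 1.0 (fully open); grasp_force is the grip in N (None keeps the last); returns when the fingers have stopped.
- bot.wait(seconds).
- bot.solve_ik(position, orientation): joint angles nearest the present ones, or None.
- bot.camera(name): name is "side" or "top" or "wrist"; returns the picture (420x560x3 uint8, red, green, blue); there is no depth.
- bot.calibration(name): a dict with "mtx" (3x3 intrinsics, pixels), "k1" (the pictures are not rectified: a ray, as slopes to the right and down, at radius r is drawn at 1 + k1 r^2 times it, then the intrinsics apply), "extrinsics" (4x4, takes a point from world to camera coordinates); the wrist camera has in their place "hand_eye" (4x4, takes a point from camera to tool coordinates, whose origin is the TCP and whose axes are the flange's). Camera axes: x right, y down, z forward; pixel columns grow to the right and rows downward; lengths in m; the calibration is good to about 2 mm. A picture is of the moment at which its call begins: read the wrist's pose just before it. calibration takes no time and is no camera call.
A pose or a line that the arm cannot do raises bot.PlanningError and nothing moves.
- bot.close_job(): hands the job in; it is judged then, once.
Trained networks look in the newest picture that a camera, given by its name, has taken for a name from the list of things; names that differ only in an ending like _2 or _b are one class to them, and where a whole thing is asked for, a point or a joint stands for the part that bears it (a point fixed in the world has none). Each returns a list of dicts, best first, with "confidence" (0 to 1); they miss things now and then, are a little off and sometimes report something else, mostly with a low value. They report only what shows in the picture. A call takes as long as a camera call.
- bot.search_frame(camera, thing): "bbox" ([left, top, width, height] in pixels, round what is visible of it).
Readings, each from a call of its own:
- bot.read_clock(): time.
- bot.read_joint_positions(): joint angles.
- bot.read_joint_vel(): joint speeds.
- bot.read_joint_efforts(): joint torques, N m.
- bot.read_position(): TCP position.
- bot.read_tool_rot(): TCP orientation.
- bot.read_ft_force(): force on the tool from outside, world axes, zero at the start.
- bot.read_moment(): the same for the moment, N m.
- bot.read_gripper_width(): opening from 0.0 (shut) to 1.0 (fully open).
- bot.read_finger_force(): force on a finger pad.
Only numpy, scipy, OpenCV 4.12 (cv2) and the standard library are available. Lean on these libraries where they do the work, as an engineer would, in place of code of your own. Each camera call takes 0.05 s, during which the arm holds its last target. There are 200 camera calls.

TASK

Slide the tool chest's till along its runners, towards the end with the brass catch, until the catch snaps and holds it; then tilt the yellow spirit level and draw it out, one end first, through the opening that is left. Finish while still gripping the level, holding it still and roughly level in the air, all of it at least 10 cm above the chest's rim, with the till still caught. Leave the other things on the bench where they are.

Things in the scene. Friction and masses are not known exactly. Their poses are not given: they have to be found in the camera images.
- chest: Open wooden tool chest fixed to the bench, 174 (x) x 364 (y) x 72 high; origin at the centre of its underside, z up, y along its length. Walls 12 thick: inside 150 (x) x 340 (y), inner floor 10 and rim 72 above the bench. A runner strip 8 wide on each long inner wall (55 to 63 above the bench) leaves 134 clear between them.
- catch_point (a point): The catch: a sprung brass ball, at the level of the till's side, in a dark housing 22 long that reaches 90 above the bench, on the chest's +x rim, 143 mm to the +y side of its centre. As the till comes home the ball rides over a brass bump on its side (at most about 8 N) and snaps it on to the end stop.
- till (a joint): How far the till has slid along the chest's +y, in m: 0 = till centred 100 mm to the -y side of the chest's centre, 0.200 = end stop at the catch, centred 100 mm to the +y side. It crosses the catch at about 0.193; caught above 0.195. Under 1 N of drag. It starts between 0.05 and 0.11 and cannot lift out.
- knob_top (a point): Centre of the top of the till's red square knob, 26 x 26, top 116 above the bench, free on all sides from 78 up; pinch it or push it. The till is a shallow pale wood tray, 146 (chest x) x 140 (chest y), knob at its centre, underside 64 and top edge 84 above the bench.
- opening (a point): Middle of the opening left once the till is parked, at rim height: 200 long (chest y), from the till's edge (30 mm to the +y side of the chest's centre) to the inner face of the -y end wall, 134 wide between the runners. The level is too long to be lifted out of it flat.
- level: Yellow spirit level, black ends, green vials: rigid straight bar 270 long (own y), 20 wide (own x), 24 high (own z), about 0.16 kg; origin at the centre of its underside, centre of mass 12 above it. It lies on the chest floor along the chest's y (within 0.05 rad), passing beneath the till, its middle about 25 mm to the -y side of the chest's centre.
- level_end_a (a point): Centre of the level's end face at its own y = -135 mm, 12 above its underside; starts at the chest's -y end (the open end once the till is parked).
- level_end_b (a point): Centre of the level's other end face, own y = +135 mm; starts at the chest's +y end, under the parked till.
- mallet: Bystander: wooden-headed hammer lying on the bench; origin at the centre of its underside or near its middle. Leave alone.
- screwdriver: Bystander: orange-handled screwdriver lying on the bench; origin at the centre of its underside or near its middle. Leave alone.
- glue: Bystander: white glue bottle, orange cap, 56 across, 160 tall, standing; origin at the centre of its underside or near its middle. Leave alone.
- mug: Bystander: blue ceramic mug, 80 across, 90 tall, standing; origin at the centre of its underside or near its middle. Leave alone.
- tape: Bystander: yellow tape measure, 65 x 65 x 32; origin at the centre of its underside or near its middle. Leave alone.
- offcut: Bystander: pale wood offcut, 160 x 60 x 25; origin at the centre of its underside or near its middle. Leave alone.

How it is judged:
On the way, in this order (a step that is already met when the one before it is completed fails the run):
1. the till is slid home and held by the catch (value of joint till above 0.195 m and contact force between the fingers and level below 0.1 N), for 0.2 s.
2. one end of the level is out above the rim while the other is still down in the chest (value of joint till above 0.195 m and ((height (world z) of level_end_a above 0.085 m and height (world z) of level_end_b below 0.072 m) or (height (world z) of level_end_b above 0.085 m and height (world z) of level_end_a below 0.072 m))), for 0.05 s.
3. the whole level is up in the air (height (world z) of each of level_end_a, level_end_b above 0.16 m), for 0.1 s.
At the end, for the whole second after the job is handed in: The gripper holds the spirit level still (under 40 mm/s), carried by the fingers alone, right way up within 0.3 rad (17 degrees) of level, both end centres more than 160 mm above the bench (the chest's rim is at 72); the till is still caught (joint above 0.195); the bystanders are where they were (all of step 3 and angle between level's own z axis and vertical below 0.3 rad and linear speed of level below 0.04 m/s and contact force between the fingers and level above 1 N and contact force between level and chest below 0.1 N and value of joint till above 0.195 m); the arm keeps its last pose, push and grip.
It fails at once if a bystander is shifted by more than 30 mm (distance of any of mallet, screwdriver, glue, mug, tape, offcut from where it was at the start of the episode above 0.03 m).
It also fails if it takes over 54 s, if anything falls off the work surface, if the arm or the gripper's body presses on something with over 40 N, if the wrist force passes 120 N, or if a joint passes its speed limit or range.

## Working session

There is one attempt and no reset: what is moved stays moved. The work goes in short steps, each a Python script; the robot and the scene stay as the last script left them, time stands still between calls to the robot, and variables do not carry over. Pictures are saved under pics/ and viewed, at most 10 in all, crops included, and the job is handed in when it is done.

```bash
ls; mkdir -p pics; python3 - <<'E'
from cell import bot
import cv2,numpy as np
for n in ["top","side"]:
    im=bot.camera(n); cv2.imwrite(f"pics/{n}0.png",im[...,::-1])
    c=bot.calibration(n); print(n,c)
    for t in ["chest","knob_top","catch_point","till","level","mallet","screwdriver","glue","mug","tape","offcut"]:
        try: print(t,[(np.round(d["bbox"]).tolist(),round(d["confidence"],2)) for d in bot.search_frame(n,t)[:2]])
        except Exception as e: print(t,e)
print(bot.calibration("wrist"),bot.read_tool_rot(),bot.read_clock())
E
```

```text
pics
top {'mtx': array([[455.79443244,   0.        , 287.5859862 ],
       [  0.        , 455.79443244, 211.2603196 ],
       [  0.        ,   0.        ,   1.        ]]), 'k1': -0.08519840639994472, 'extrinsics': array([[-0.00449179, -0.99998412,  0.00340452, -0.0446647 ],
       [-0.98563983,  0.0038526 , -0.16881729,  0.5892305 ],
       [ 0.1688015 , -0.00411392, -0.98564148,  1.16412835],
       [ 0.        ,  0.        ,  0.        ,  1.        ]])}
chest [([177.0, 209.0, 145.0, 84.0], 0.98)]
knob_top [([429.0, 150.0, 36.0, 96.0], 0.64), ([230.0, 226.0, 61.0, 60.0], 0.62)]
catch_point [([209.0, 242.0, 98.0, 17.0], 0.7)]
till [([231.0, 223.0, 61.0, 63.0], 0.78)]
level [([206.0, 244.0, 104.0, 18.0], 0.89)]
mallet [([431.0, 152.0, 36.0, 94.0], 0.7), ([400.0, 250.0, 14.0, 49.0], 0.23)]
screwdriver [([396.0, 230.0, 19.0, 72.0], 0.59)]
glue [([95.0, 256.0, 38.0, 24.0], 0.88)]
mug [([103.0, 164.0, 45.0, 38.0], 0.73)]
tape [([108.0, 208.0, 26.0, 31.0], 0.77)]
offcut [([216.0, 143.0, 61.0, 26.0], 0.94)]
side {'mtx': array([[482.41918164,   0.        , 283.43607989],
       [  0.        
[... 912 characters left out ...]
.28)]
offcut [([213.0, 229.0, 29.0, 47.0], 0.63), ([211.0, 331.0, 29.0, 50.0], 0.44)]
{'mtx': array([[308.77235028,   0.        , 275.52948464],
       [  0.        , 308.77235028, 206.1645442 ],
       [  0.        ,   0.        ,   1.        ]]), 'k1': -0.05848570026540445, 'hand_eye': array([[-5.25250939e-04, -9.63206736e-01, -2.68761062e-01,
         6.85148783e-02],
       [ 9.99999201e-01, -1.96911387e-04, -1.24863379e-03,
         6.21031727e-04],
       [ 1.14977037e-03, -2.68761504e-01,  9.63206069e-01,
        -1.43081792e-01],
       [ 0.00000000e+00,  0.00000000e+00,  0.00000000e+00,
         1.00000000e+00]])} [-1.53869487e-05  1.49839010e-01  9.88710408e-01 -5.52205292e-06] 1.2
```

```bash
python3 - <<'E'
import cv2
a=cv2.imread("pics/top0.png")[130:320,80:480]; cv2.imwrite("pics/top0c.png",cv2.resize(a,None,fx=2,fy=2,interpolation=cv2.INTER_CUBIC))
b=cv2.imread("pics/top0.png")[195:305,165:335]; cv2.imwrite("pics/top0d.png",cv2.resize(b,None,fx=4.5,fy=4.5,interpolation=cv2.INTER_CUBIC))
E
```

```text
(no output)
```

View pics/top0c.png

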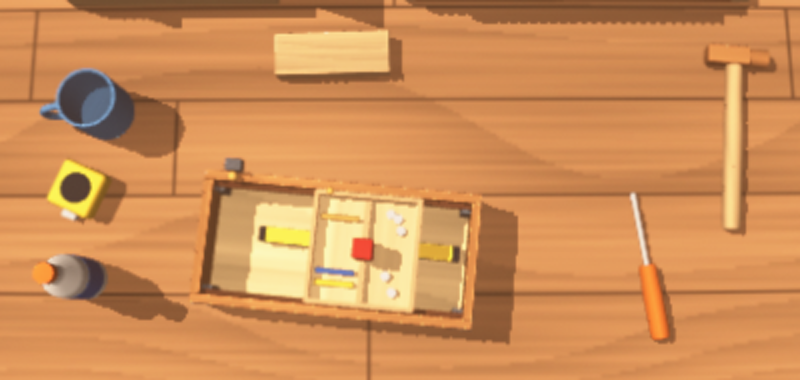

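View pics/top0d.png

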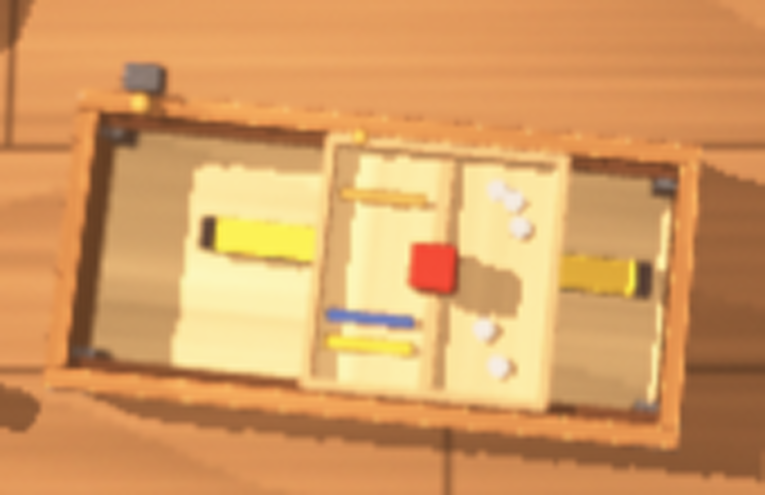

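The top view shows the chest with its +y to the left and the catch at top left (~(197,212)). The rim's outer corners in the zoomed crop are at (82,95), (699,150), (678,443) and (48,385). The knob top is at (434,267), and the level's ends are at (203,232) and (649,278).

```bash
cat > h.py <<'E'
import numpy as np, cv2
from cell import bot
from scipy.optimize import least_squares
from scipy.spatial.transform import Rotation as R
def ray(name,uv):
    c=bot.calibration(name); E=c["extrinsics"]
    n=cv2.undistortPoints(np.float64([[uv]]),c["mtx"],np.array([c["k1"],0,0,0]))[0,0]
    return -E[:3,:3].T@E[:3,3], E[:3,:3].T@np.array([n[0],n[1],1])
def onplane(name,uv,z):
    o,d=ray(name,uv); return o+d*(z-o[2])/d[2]
def quat(Rm):
    q=R.from_matrix(Rm).as_quat(); return [q[3],q[0],q[1],q[2]]
def project(name,P):
    c=bot.calibration(name);E=c["extrinsics"];p=E[:3,:3]@P+E[:3,3]
    s=p[:2]/p[2];s=s*(1+c["k1"]*(s@s));return c["mtx"][:2,:2]@s+c["mtx"][:2,2]
E
python3 - <<'E'
from h import *
px=lambda u,v:((u+.5)/4.5-.5+165,(v+.5)/4.5-.5+195)
rim=np.array([onplane("top",px(*p),.072)[:2] for p in [(82,95),(699,150),(678,443),(48,385)]])
mod=np.array([(87,182),(87,-182),(-87,-182),(-87,182)])/1e3
f=lambda p:(np.array([p[:2]+np.array([[np.cos(p[2]),-np.sin(p[2])],[np.sin(p[2]),np.cos(p[2])]])@m for m in mod])-rim).ravel()
s=least_squares(f,[.45,.1,0]);yaw=s.x[2];print(s.x,np.round(f(s.x)*1e3,1))
Rz=np.array([[np.cos(yaw),-np.sin(yaw)],[np.sin(yaw),np.cos(yaw)]])
for n,p,z in [("knob",(434,267),.116),("b",(203,232),.034),("a",(649,278),.034),("catch",(145,77),.09)]:
    w=onplane("top",px(*p),z)[:2]; print(n,w,Rz.T@(w-s.x[:2]))
E
```

```text
[ 0.47407287  0.05545502 -0.09166687] [ 2.9  1.2  3.1 -2.7 -3.  -1.2 -3.   2.8]
knob [0.4706279 0.0194097] [-0.00013098 -0.03620933]
b [0.49800945 0.16123331] [0.01415329 0.10752531]
a [ 0.46987981 -0.10314104] [ 0.0103422  -0.15831403]
catch [0.58192261 0.18735821] [0.09532271 0.14122181]
```

```bash
cat >> h.py <<'E'
C=np.array([.4741,.0555]);YAW=-.0917
def frame(yaw,sgn,tilt=0):
    "tool y = sgn*chest x, pointing down, bar end a (-y) raised by tilt"
    r=R.from_euler('z',yaw)*R.from_euler('x',-tilt)
    y=np.array([sgn,0,0.]);z=np.array([0,0,-1.]);x=np.cross(y,z)
    return r.as_matrix()@np.column_stack([x,y,z])
def world(x,y,z): 
    c,s=np.cos(YAW),np.sin(YAW); return np.array([C[0]+c*x-s*y,C[1]+s*x+c*y,z])
E
python3 - <<'E'
from h import *
for s in (1,-1):
    for (y,z,t) in [(-.036,.2,0),(.105,.084,0),(-.06,.014,0),(-.06,.1,.26),(-.17,.15,.26),(-.17,.3,0)]:
        j=bot.solve_ik(world(.01,y,z),quat(frame(YAW,s,t))); print(s,y,z,None if j is None else np.round(j,2))
E
```

```text
1 -0.036 0.2 [-0.11  0.22 -0.42  0.93  0.    1.55]
1 0.105 0.084 [ 0.17  0.42 -0.47  0.68  0.    1.83]
1 -0.06 0.014 [-0.17  0.47 -0.64  0.46  0.    1.5 ]
1 -0.06 0.1 [-0.    0.37 -0.53  0.69 -0.26  1.66]
1 -0.17 0.15 [-0.23  0.27 -0.52  0.74 -0.26  1.43]
1 -0.17 0.3 [-0.39  0.16 -0.23  1.18  0.    1.27]
-1 -0.036 0.2 [-0.11  0.22 -0.42  0.93  0.   -1.59]
-1 0.105 0.084 [ 0.17  0.42 -0.47  0.68  0.   -1.31]
-1 -0.06 0.014 [-0.17  0.47 -0.64  0.46  0.   -1.64]
-1 -0.06 0.1 [-0.    0.37 -0.53  0.69 -0.26 -1.48]
-1 -0.17 0.15 [-0.23  0.27 -0.52  0.74 -0.26 -1.72]
-1 -0.17 0.3 [-0.39  0.16 -0.23  1.18  0.   -1.87]
```

```bash
python3 - <<'E'
from h import *
q=quat(frame(YAW,1))
K=(-.0001,-.0362)
bot.move_pose(world(*K,.18),q)
bot.move_linear(world(*K,.084),speed=.12,until_force=10)
print(bot.read_position())
bot.set_gripper(0,40); print("w",bot.read_gripper_width(),bot.read_finger_force())
print(bot.move_linear(world(-.0001,.085,.084),speed=.12,until_force=25),bot.read_ft_force())
print(bot.move_linear(world(-.0001,.108,.084),speed=.04,until_force=22),bot.read_position(),bot.read_ft_force())
p=bot.read_position(); d=p[:2]-C; print("chest y",d@[-np.sin(YAW),np.cos(YAW)])
bot.set_gripper(1.0)
bot.move_linear(np.array([*p[:2],.2]),speed=.2)
bot.move_pose(world(.0125,-.07,.2),quat(frame(-.106,1)))
for n in ["top","wrist"]:
    im=bot.camera(n); cv2.imwrite(f"pics/{n}1.png",im[...,::-1])
a=cv2.imread("pics/top1.png")[195:305,165:335]; cv2.imwrite("pics/top1d.png",cv2.resize(a,None,fx=4.5,fy=4.5,interpolation=cv2.INTER_CUBIC))
print(bot.read_clock())
E
```

```text
[0.47125739 0.0195251  0.08452415]
w 0.30025193124145183 41.798508167266846
False [ 4.80735253 -0.33361943  4.24175738]
True [0.48432409 0.15487742 0.08438307] [-0.06610727 -3.08954271  4.11556726]
chest y 0.09989612159637283
8.6917
```

View pics/top1d.png

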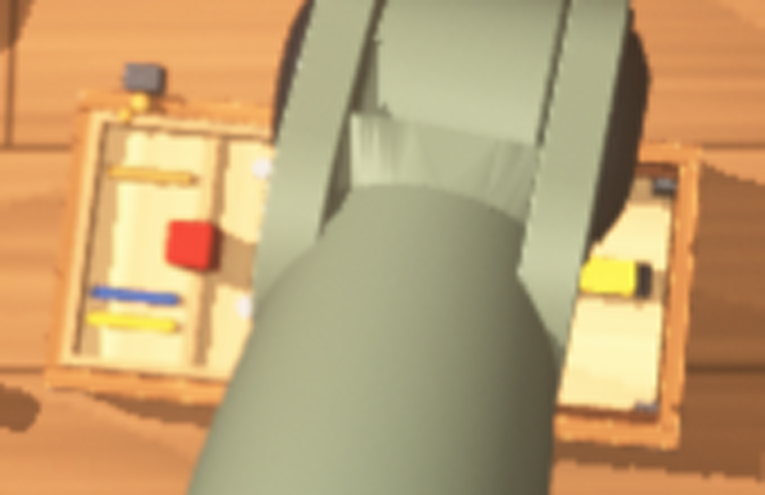

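View pics/wrist1.png

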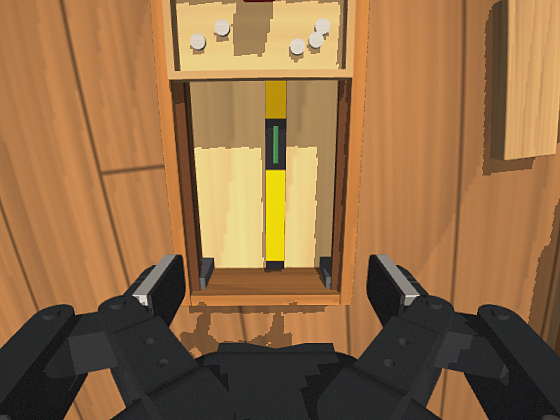

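The till is home: the knob is at chest y≈+100 mm and the stop force was reached. The wrist view shows the level centred under the gripper (column 275, rows 80–270). Next I'll grip and tilt it.

```bash
cat >> h.py <<'E'
LY=-.106
def pose(g0,theta,up=.003,pull=0,L=.178):
    "TCP pose when the bar is turned by theta about its b end, lifted by up, and drawn by pull along its axis"
    yv=np.array([-np.sin(LY),np.cos(LY),0]); piv=g0+yv*L; piv[2]=.010
    M=(R.from_euler('z',LY)*R.from_euler('x',-theta)*R.from_euler('z',-LY)).as_matrix()
    return piv+M@(g0-piv)+[0,0,up]-pull*(M@yv), quat(frame(LY,1,theta))
E
python3 - <<'E'
from h import *
k=onplane("top",((192+.5)/4.5-.5+165,(245+.5)/4.5-.5+195),.116)[:2]-C; print("knob y",k@[-np.sin(YAW),np.cos(YAW)])
bot.set_gripper(.5)
g=world(.0125,-.07,.012)
print(bot.move_linear(g+[0,0,.06],speed=.15),bot.move_linear(g,speed=.05,until_force=8),bot.read_position())
bot.set_gripper(0,80); print("w",bot.read_gripper_width(),bot.read_finger_force(),bot.read_ft_force())
g=np.array(bot.read_position()); np.save("g.npy",g)
p,q=pose(g,0); bot.move_linear(p,speed=.03,until_force=20); print(bot.read_ft_force())
for t in (.09,.18,.26):
    p,q=pose(g,t); print(bot.move_linear(p,speed=.05,rotation=q,until_force=25),bot.read_ft_force(),bot.read_moment())
cv2.imwrite("pics/side2.png",bot.camera("side")[...,::-1]); cv2.imwrite("pics/wrist2.png",bot.camera("wrist")[...,::-1])
a=cv2.imread("pics/side2.png")[130:340,200:420]; b=cv2.imread("pics/wrist2.png")
cv2.imwrite("pics/c2.png",np.hstack([cv2.resize(a,(420,400),interpolation=cv2.INTER_CUBIC),cv2.resize(b,(380,400))]))
print(bot.read_clock())
E
```

```text
knob y 0.09835081246619147
False False [ 0.48042766 -0.01537252  0.01229637]
w 0.21479551873133507 78.921457529068 [-1.32801865  0.32911349  5.73821253]
[-0.47831086 -0.10717286 -0.96079308]
False [ 0.29439372 -0.84846765 -1.60766228] [0.04256774 0.00206756 0.03545918]
False [-0.78845166  0.22946474 -2.28815842] [0.11516037 0.03317283 0.00609771]
False [ 0.48660732 -0.25040226 -0.84892718] [ 0.25880811 -0.01104255 -0.06050696]
13.6
```

View pics/c2.png

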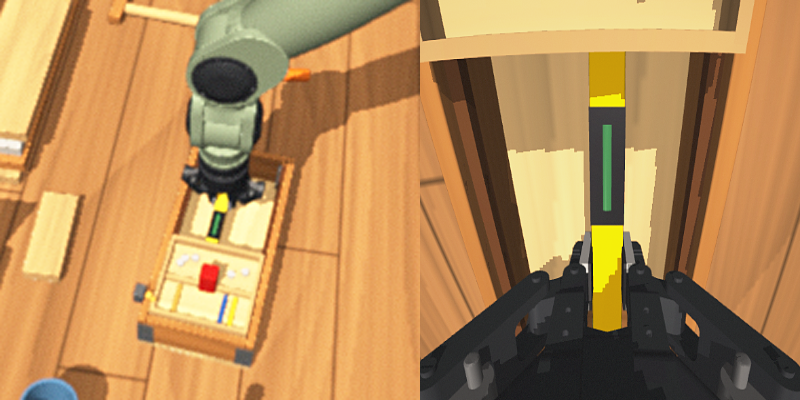

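The level is held and tilted: the vial shows on the bar at about (608,170) in the wrist half, with end b still under the till and the till parked at the catch end. Forces are small, so I'll draw it out along its axis.

```bash
python3 - <<'E'
from h import *
g=np.load("g.npy")
for d in (.03,.06,.09,.125):
    p,q=pose(g,.26,.003+.02*d,d); print(bot.move_linear(p,speed=.08,until_force=15),np.round(bot.read_ft_force(),2),np.round(bot.read_moment(),3))
    if d==.06: cv2.imwrite("pics/w3.png",bot.camera("wrist")[...,::-1])
p,q=pose(g,.26,.15,.125); print(bot.move_linear(p,speed=.1,until_force=15),bot.read_ft_force())
q=quat(frame(LY,1)); p=p+[0,0,.08]; print(bot.move_linear(p,speed=.08,rotation=q),bot.read_ft_force(),bot.read_finger_force(),bot.read_gripper_width())
a=bot.camera("side");b=bot.camera("top");w=bot.camera("wrist")
cv2.imwrite("pics/c4.png",np.vstack([np.hstack([cv2.resize(x,(400,300)) for x in (a,b)]),np.hstack([cv2.resize(w,(400,300)),cv2.resize(cv2.imread("pics/w3.png")[...,::-1],(400,300))])])[...,::-1])
print(p,bot.read_clock())
E
```

```text
False [ 0.46 -0.27 -1.84] [ 0.318 -0.004 -0.045]
False [-0.09  0.72 -1.21] [ 0.237 -0.014  0.056]
False [ 0.57  0.09 -1.07] [ 0.268 -0.028 -0.032]
False [ 0.6   0.04 -1.42] [0.222 0.014 0.   ]
False [ 0.630976   -0.53389665 -1.45460136]
False [-0.21971596  0.52534268 -2.07700181] 78.16653370857239 0.21659553879983826
[ 0.46823424 -0.12893094  0.32034631] 18.7083
```

View pics/c4.png

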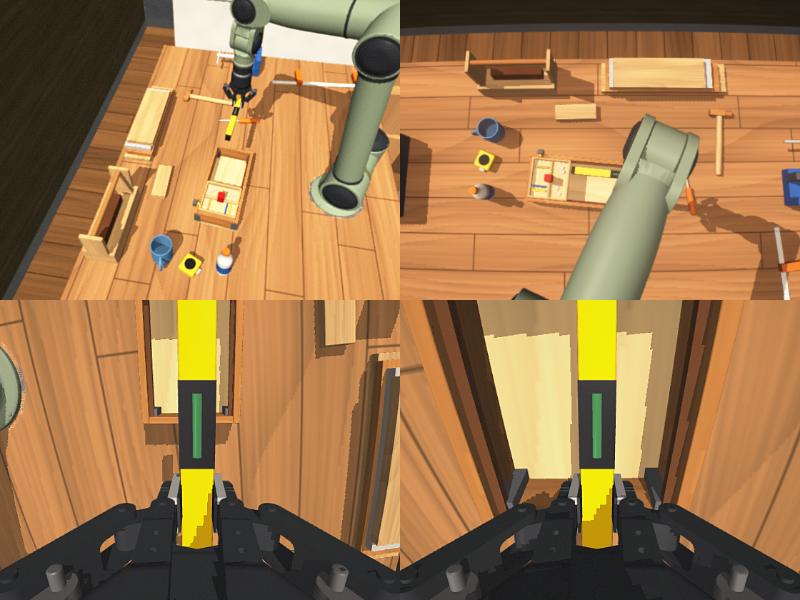

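The level is held in the air and clear of the chest, and the till is still parked. The vial shows at the same place in both wrist views, so it hasn't slipped. Before handing in I'll check the level's pitch and the knob.

```bash
python3 - <<'E'
from h import *
p=np.array(bot.read_position()); yv=np.array([-np.sin(LY),np.cos(LY),0])
b=p+yv*.178; b[2]=p[2]+.0097
print("tool",p,"pred b side",project("side",b),"top",project("top",b), "if 0.1rad droop",project("side",b-[0,0,.018]),project("top",b-[0,0,.018]))
a=bot.camera("side");t=bot.camera("top")
for n,im in (("side",a),("top",t)):
    print([(np.round(d["bbox"]),round(d["confidence"],2)) for d in bot.search_frame(n,"level")[:2]])
    hs=cv2.cvtColor(im,cv2.COLOR_RGB2HSV)
m=cv2.inRange(cv2.cvtColor(t,cv2.COLOR_RGB2HSV),(0,200,150),(6,255,255));m[:, 260:]=0
ys,xs=np.nonzero(m[200:300,180:260]);print("knob px",xs.mean()+180,ys.mean()+200,"pred caught",project("top",world(0,.1,.116)))
A=cv2.resize(a[130:220,270:380],(390,320),interpolation=cv2.INTER_CUBIC);B=cv2.resize(t[200:290,170:280+30],(390,320),interpolation=cv2.INTER_CUBIC)
cv2.imwrite("pics/c5.png",np.hstack([A,B])[...,::-1])
E
```

```text
tool [ 0.46800833 -0.12849985  0.31986875] pred b side [318.91568551 193.20854513] top [241.02145275 237.91061343] if 0.1rad droop [318.41607022 197.71759016] [241.87103831 238.88061782]
[]
[(array([240., 233.,  67.,  17.]), 0.88), (array([104., 165.,  46.,  36.]), 0.34)]
knob px 208.83333333333334 249.66666666666666 pred caught [206.62225152 248.99758957]
```

View pics/c5.png

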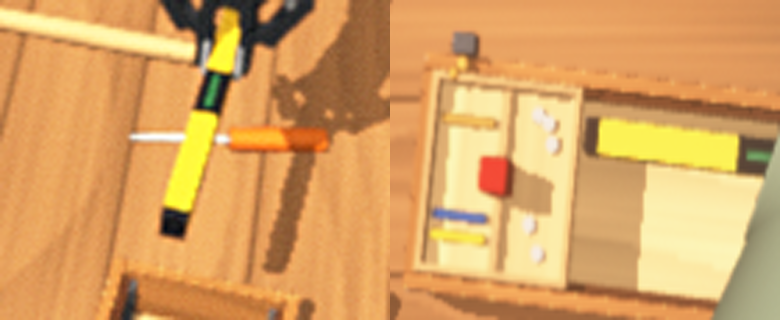

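```bash
python3 - <<'E'
from h import *
c=bot.calibration("wrist");H=c["hand_eye"]
Rt=frame(LY,1);pt=world(.0125,-.07,.2)
def wp(uv,z):
    n=cv2.undistortPoints(np.float64([[uv]]),c["mtx"],np.array([c["k1"],0,0,0]))[0,0]
    d=Rt@H[:3,:3]@np.array([n[0],n[1],1]);o=pt+Rt@H[:3,3]
    w=(o+d*(z-o[2])/d[2])[:2]-C; return w[0]*np.cos(YAW)+w[1]*np.sin(YAW), -w[0]*np.sin(YAW)+w[1]*np.cos(YAW)
im=cv2.imread("pics/wrist1.png")
for col in (225,315):
    g=im[:,col].astype(int); d=np.abs(np.diff(g,axis=0)).sum(1)
    for r in [r for r in range(55,320) if d[r]>45]: print(col,r,d[r],"y@.084 %.4f  y@.072 %.4f"%(wp((col,r+.5),.084)[1],wp((col,r+.5),.072)[1]))
E
```

```text
225 77 259 y@.084 0.0321  y@.072 0.0337
225 78 135 y@.084 0.0314  y@.072 0.0329
225 80 159 y@.084 0.0299  y@.072 0.0313
225 81 57 y@.084 0.0291  y@.072 0.0305
225 146 55 y@.084 -0.0218  y@.072 -0.0228
225 148 151 y@.084 -0.0235  y@.072 -0.0245
225 266 99 y@.084 -0.1312  y@.072 -0.1372
225 267 220 y@.084 -0.1322  y@.072 -0.1383
225 294 79 y@.084 -0.1607  y@.072 -0.1681
225 295 71 y@.084 -0.1618  y@.072 -0.1692
225 305 177 y@.084 -0.1728  y@.072 -0.1807
225 312 46 y@.084 -0.1807  y@.072 -0.1890
225 313 108 y@.084 -0.1818  y@.072 -0.1902
315 76 300 y@.084 0.0318  y@.072 0.0333
315 77 113 y@.084 0.0310  y@.072 0.0325
315 79 173 y@.084 0.0295  y@.072 0.0309
315 80 82 y@.084 0.0288  y@.072 0.0302
315 146 201 y@.084 -0.0230  y@.072 -0.0240
315 193 61 y@.084 -0.0630  y@.072 -0.0659
315 194 211 y@.084 -0.0639  y@.072 -0.0668
315 199 112 y@.084 -0.0684  y@.072 -0.0715
315 200 142 y@.084 -0.0692  y@.072 -0.0724
315 218 58 y@.084 -0.0857  y@.072 -0.0896
315 219 211 y@.084 -0.0866  y@.072 -0.0905
315 237 123 y@.084 -0.1036  y@.072 -0.1083
315 238 126 y@.084 -0.1046  y@.072 -0.1094
315 242 72 y@.084 -0.1084  y@.072 -0.1134
315 243 189 y@.084 -0.1094  y@.072 -0.1144
315 266 124 y@.084 -0.1323  y@.072 -0.1384
315 267 122 y@.084 -0.1334  y@.072 -0.1395
315 268 114 y@.084 -0.1344  y@.072 -0.1406
315 269 49 y@.084 -0.1354  y@.072 -0.1416
315 294 195 y@.084 -0.1619  y@.072 -0.1693
315 303 61 y@.084 -0.1718  y@.072 -0.1797
315 304 278 y@.084 -0.1729  y@.072 -0.1808
315 305 47 y@.084 -0.1740  y@.072 -0.1820
315 312 144 y@.084 -0.1819  y@.072 -0.1902
```

```bash
python3 -c "
from cell import bot
bot.wait(.3); print(bot.close_job())"
```

```text
the job is handed in; nothing more can be done
None
```

I handed the job in with the till parked on its end stop at the catch (about 0.200 m by the wrist camera) and the level held horizontal in the gripper about 0.32 m above the bench. The bystanders looked untouched in the last pictures, and the judge's result was not shown to me.

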